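# Hook up the light guard and slide the lens carrier home

## Robot

A 6-joint arm with a two-finger parallel gripper is mounted at the origin on the work surface. World frame = base frame: x ahead of the robot, y to its left, z up, the work surface at z = 0. Lengths are in m, angles in degrees, forces in N, time in s.
With the tool pointing down it reaches from about 0.375 to 0.9 m from the base axis. Payload 3.1 kg.
Tool frame: the origin (TCP) lies on the centre line of the jaws, within the pads' length; the fingertips stand 25 mm ahead of it and the grasp point (between the pads) lies 6 mm ahead of it; z points along the fingers, y is the line along which they close (so a half turn about z gives the same grasp; the last joint's range is limited). The gripper opens to 87 mm and grips with 3 to 60 N. Pads are 19 mm wide; open, the fingers measure 117 mm over their backs; the gripper's body (75 mm by 190 mm) begins 51 mm behind the grasp point.
Start: joints at [61.221, 30.224, 82.088, -0, 67.689, -10.227], TCP at [0.199, 0.593, 0.248] pointing down, gripper open.
Joint ranges: [-176.69, 176.69], [-43.24, 126.21], [12.49, 139.97], [-82, 262], [0, 151.66], [-163.58, 163.58]. Speed limits (degrees/s): [159.86, 159.86, 180, 180, 180, 180].

## Interface

Orientations are given as a 3x3 rotation matrix whose columns are the frame's x, y, z axes.
In Python, from rig import bot, cams, models gives the robot as it stands. The module is installed in compiled form; this text tells all that it offers.
- The arm moves only by the shell command python3 -m handwheel 'ROWS' [OPENING]. ROWS is JSON, a list of rows, each a list of 6 numbers: the shift along the world's x, y, z each as a share of 1 m, from -1 to 1, then the turn, a rotation vector about the world's x, y, z each as a share of 2 rad, from -1 to 1. In form: [[dx, dy, dz, wx, wy, wz], ...]. A call has exactly 8 rows; each row is the pose to reach, as a shift and turn from the pose commanded when the call began; what a row does not reach only later rows make up. A row lasts 1/12 s, in which the tool goes at most 41.7 mm and 7.16 degrees, less where a joint would pass 70% of its speed; a pose out of reach is approached as far as the arm can. A call with a number of a shift or a turn outside -1 to 1 is refused whole. A call with a gripper value outside its range is refused whole. OPENING is the opening, from -1 (shut) to 1 (fully open), so that 0 is half open, set as the call begins (- or left out, the last holds). The fingers move at their own pace and stop on an object; the grip force is fixed at half the most. Time passes only in rows, so rows that repeat a pose let the fingers close, or fill a call up. It gives the time, the measured TCP pose, the force, the opening and the grip force at its end, in the units of the state.
- bot.read_state(): the state, without advancing time (a new reading comes with each control period).
- cams.capture(name): name is "scene" or "top"; returns (picture, depth): 420x560x3 uint8, blue, green, red; 420x560 float32, m along the optical axis (not along the pixel's ray), 0 where there is no reading.
- cams.calibration(name): a dict with "mtx" (3x3 intrinsics, pixels), "dist_coeffs" ([k1, k2, p1, p2, k3] as OpenCV has them; the pictures are not rectified), "R" (3x3) and "t" (3): a world point X has camera coordinates R X + t. Camera axes: x right, y down, z forward; pixel columns grow to the right and rows downward; lengths in m; the calibration is good to about 2 mm. A picture is of the moment at which its call begins. calibration takes no time and is no camera call.
- bot.hand_in(): hands the job in; it is judged then, once.
Trained networks look in the newest picture that a camera, given by its name, has taken for a name from the list of things; names that differ only in an ending like _2 or _b are one class to them, and where a whole thing is asked for, a point or a joint stands for the part that bears it (a point fixed in the world has none). Each returns a list of dicts, best first, with "conf" (0 to 1); they miss things now and then, are a little off and sometimes report something else, mostly with a low value. They report only what shows in the picture. A call takes as long as a camera call.
- models.spot_in(query, camera): "position" ([column, row] in pixels, amid what is visible of it).
- models.tip_of(query, camera): "position" ([column, row] in pixels: a listed point, or the origin of a listed thing).
The state is a dict: "time_s": time; "joint_positions": joint angles; "qvel": joint speeds; "tau": joint torques, N m; "position": TCP position; "tcp_rot": TCP orientation; "force": force on the tool from outside, world axes, zero at the start; "moment": the same for the moment, N m; "opening": opening from 0.0 (shut) to 1.0 (fully open); "grasp_force": force on a finger pad.
Only numpy, scipy, OpenCV 4.12 (cv2) and the standard library are available. Lean on these libraries where they do the work, as an engineer would, in place of code of your own. Each camera call takes 0.05 s, during which the arm holds its last target. There are 200 camera calls.

## Task

Lift the amber drop guard of the inspection station by the red grip of its slotted bar and hook the bar into the notch of the yellow catch, so that the guard hangs there by itself; never let it drop. Then slide the lens carrier along the rails, lens end first, under the raised guard until it is fully home against the stop, flat on the bed, and let go. Do not disturb the red camera, the lens tube or the bottle.

Things in the scene. Friction and masses are not known exactly. Their poses are not given: they have to be found in the camera images.
- station: Fixed inspection station. Origin on the table under the middle of the guard's plane; +x points into the bay, away from the robot, y along the guard, z up. Its yaw varies. Black bed 100 mm wide, its top 10 mm above the table, from x=-100 to 100 mm. All 'station' measures below are in this frame. The notch, beam, barrel, rail and home points are fixed to it with the same axes.
- guard (a joint): Height of the guard above its lowest position, m: 0 down, 0.095 top limit, 0.060 when its bar hangs in the notch. Guard and bar weigh about 0.45 to 0.65 kg; it slides freely and falls if let go.
- guard_edge (a point): Middle of the guard's yellow lower edge, station x=0, y=0, z=13.5 mm + joint guard. The guard is an amber window in a black frame, 196 mm wide, 8 mm thick, from this edge up to 97 mm (+ joint guard). When down, the carrier cannot pass under it.
- bar (a joint): Lean of the slotted bar, rad: 0 upright, positive leaning to station -x (towards the robot), range -0.12 to 0.78, starts at 0.42 to 0.72. It pivots on the guard's top edge at station x=0, y=0, z=105 mm + joint guard, axis along y. A stiff pivot (0.09 N m): it stays where it is left.
- grip (a point): Centre of the red round grip at the bar's upper end, 16 mm diameter, 92 mm long along y, 125 mm from the pivot. Thin arms hold its two ends (y=+-46 mm), and 33 mm are clear from its centre to the yoke below, so that fingers can close round its middle, across y, and let it turn in them. Axes: z along the bar, y along the grip.
- slot (a point): Centre of the round upper end (8 mm diameter, along y) of the bar's slot, 70 mm from the pivot; it drops into the notch, the catch plate passing through the slot. Slot 14 mm wide in a steel flat 34 mm wide, 8 mm thick. To hook: bar leaning at least 0.4 rad, lift until joint guard is about 0.08, bring the bar upright over the nose, lower to 0.060. Axes: z along the bar.
- notch (a point): Centre of the notch's floor in the yellow catch: station x=0, y=0, z=231 mm. The catch is an upright plate 8 mm thick (y=-4 to 4 mm), x=-20 to 32 mm, underside at z=208 mm. The notch is 14 mm wide (x=-7 to 7 mm), its front nose (x=-20 to -7 mm) rises 10 mm above the floor, its back 25 mm.
- beam (a point): Top middle of the aluminium cross beam behind the guard: station x=42, y=0, z=230 mm. The beam is 24 mm deep (x=30 to 54 mm) and 30 mm high. It joins two posts of 30 x 30 mm at x=12, y=+-115 mm, 255 mm high.
- barrel_bottom (a point): Centre of the lower end of the black camera barrel, 60 mm diameter, axis vertical at station x=50, y=0, from z=375 mm up; arm at z=405 to 445 mm to a 40 mm column at x=225, y=130 mm, 450 mm high. With the bar in the notch a gripper straight down on the grip hits the barrel: lean the tool 25 to 45 degrees, its body towards the robot (-x).
- rail_mouth (a point): Front end of the two steel rails, on the bed's top midway between them: station x=-100, y=0, z=10 mm. Rails run to x=90 mm, 67 mm apart inside, each 12 mm wide, tops at z=20 mm, square ends. The stop is a wall face at x=90 mm. It and the bay's side walls (inner faces y=+-55 mm, from x=15 mm on) are 65 mm high.
- carrier: Loose lens carrier, 0.28 to 0.5 kg: aluminium plate 150 x 60 x 12 mm (x, y, z), origin at the centre of its underside. Blue upright fin to grip it by, 14 mm thick (y), from x=-75 to -31 mm, top at z=64 mm. Black lens cell, 48 mm diameter, top at z=28 mm, at x=35 mm. Starts flat on the table left or right of the station, +x within 0.5 rad of world +x.
- carrier_home (a point): Where the carrier's origin belongs: on the bed at station x=15, y=0, z=10 mm, with carrier +x along station +x (lens end against the stop, fin outside, in front of the guard).
- camera: Bystander, loose: red camera module lying on the table, 75 x 55 x 55 mm, with a black lens to +x and a grey end to -x, 150 mm long over all; origin on its underside, x from -78 to 73 mm.
- lens_tube: Bystander: black lens tube standing upright, 52 mm diameter, 115 mm high; origin at the centre of its underside.
- solvent: Bystander: closed white bottle standing upright, 60 mm diameter, 150 mm high; origin at the centre of its underside.
- lens (a point): Centre of the top of the carrier's lens cell, at carrier x=35, y=0, z=28 mm. Axes as the carrier's.

How it is judged:
By the outcome, as a careful person would: the job done as asked, in the order asked, and still so for the second after the job is handed in, with the robot touching nothing.
It also fails if it takes over 66 s, if anything falls off the work surface, if the arm or the gripper's body presses on something with over 40 N, if the wrist force passes 120 N, or if a joint passes its speed limit or range.

## Working session

There is one attempt and no reset: what is moved stays moved. The work goes in short steps, Python scripts to look and compute and a shell command to move; the robot and the scene stay as the last step left them, time stands still between calls to the robot, and variables do not carry over. Pictures are saved under pics/ and viewed, at most 10 in all, crops included, and the job is handed in when it is done.

```bash
mkdir -p pics; cat > h.py <<'E'
import numpy as np, cv2
from rig import bot, cams, models
def ray(cam,px):
    c=cams.calibration(cam);R=np.array(c["R"]);t=np.array(c["t"])
    u=cv2.undistortPoints(np.array([[px]],float),np.array(c["mtx"]),np.array(c["dist_coeffs"]))[0,0]
    return -R.T@t, R.T@np.array([u[0],u[1],1.])
def onz(cam,px,z):
    o,d=ray(cam,px); return o+d*(z-o[2])/d[2]
def dep(cam,px,D):
    o,d=ray(cam,px); x,y=int(round(px[0])),int(round(px[1]))
    w=D[max(0,y-1):y+2,max(0,x-1):x+2]; w=w[w>0]
    return o+d*np.median(w) if w.size else None
def proj(cam,P):
    c=cams.calibration(cam)
    return cv2.projectPoints(np.array(P,float).reshape(-1,1,3),cv2.Rodrigues(np.array(c["R"]))[0],np.array(c["t"]),np.array(c["mtx"]),np.array(c["dist_coeffs"]))[0][:,0]
E
python3 - <<'E'
from h import *
np.set_printoptions(precision=4,suppress=True)
for cam in("scene","top"):
    im,D=cams.capture(cam); cv2.imwrite(f"pics/{cam}0.png",im); np.save(f"{cam}0.npy",D)
    c=cams.calibration(cam); print(cam,"pos",ray(cam,(280,210)))
    for q in "station guard_edge grip slot notch beam barrel_bottom rail_mouth carrier carrier_home lens camera lens_tube solvent".split():
        r=models.tip_of(q,cam)
        for a in r[:2]: print(q,np.round(a["position"],1),round(a["conf"],2),dep(cam,a["position"],D) if 0<=a["position"][0]<560 and 0<=a["position"][1]<420 else None)
print(bot.read_state())
E
```

```text
scene pos (array([ 0.2469, -0.3391,  1.0406]), array([ 0.3119,  0.3654, -0.8771]))
station [305.2 237.6] 0.8 [ 0.6107 -0.0294  0.0115]
guard_edge [304.1 235.2] 0.61 [ 0.6136 -0.0212  0.0108]
guard_edge [310.6 228.3] 0.52 [ 0.6106 -0.0436  0.0968]
grip [293.2 222.3] 0.59 [ 0.5436 -0.0415  0.2145]
slot [300.5 217.7] 0.76 [ 0.5876 -0.0228  0.1571]
notch [312.3 199.2] 0.84 [ 0.6149 -0.0295  0.2318]
notch [353.2 314.9] 0.25 [ 0.553  -0.2841  0.0293]
beam [320.2 188.8] 0.7 [ 0.6421 -0.0264  0.2483]
barrel_bottom [336.  150.7] 0.81 [ 0.6507 -0.0423  0.4087]
rail_mouth [283.4 257.8] 0.63 [ 0.5213 -0.0356  0.0067]
carrier [341.  329.1] 0.68 [ 0.5072 -0.289   0.0112]
carrier_home [310.3 230.4] 0.86 [ 0.5653 -0.0806  0.203 ]
lens [352.8 319.9] 0.74 [ 0.5426 -0.2929  0.0305]
camera [203.6 181.4] 0.64 [0.4815 0.2992 0.0527]
lens_tube [270.1 165.5] 0.87 [0.6916 0.2345 0.018 ]
solvent [352.6 318.6] 0.64 [ 0.5444 -0.2902  0.0311]
solvent [381.4 302.6] 0.57 [ 0.6252 -0.3108  0.054 ]
top pos (array([0.365 , 0.0026, 1.331 ]), array([ 0.1811, -0.0096, -0.9835]))
station [286.4 205.8] 0.96 [ 0.6146 -0.03
[... 713 characters left out ...]
182.7] 0.76 [0.6839 0.2409 0.1009]
lens_tube [280.9 179.3] 0.15 [ 0.6538 -0.0131  0.2289]
solvent [371.3 194. ] 0.6 [ 0.6361 -0.2912  0.0878]
{'time_s': 1.5, 'joint_positions': array([ 61.2209,  30.2248,  82.0878,   0.0007,  67.6885, -10.2265]), 'qvel': array([ 0.0284, -0.0178, -0.0732,  0.021 , -0.0362, -0.0472]), 'tau': array([ -0.0002, -44.0018, -17.6974,   0.0634,   0.0506,   0.    ]), 'position': array([0.1988, 0.5925, 0.2475]), 'tcp_rot': array([[-0.948 ,  0.3182, -0.    ],
       [ 0.3182,  0.948 , -0.    ],
       [ 0.    , -0.    , -1.    ]]), 'force': array([ 0.2218,  0.1642, -0.6131]), 'moment': array([-0.0178, -0.0448,  0.0004]), 'grasp_force': 0.0, 'opening': 0.9979978756998068}
```

View pics/scene0.png

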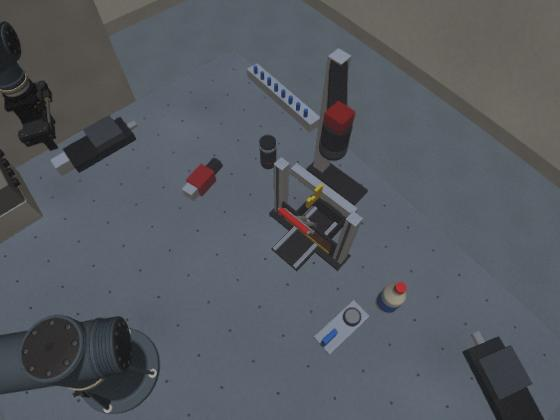

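View pics/top0.png

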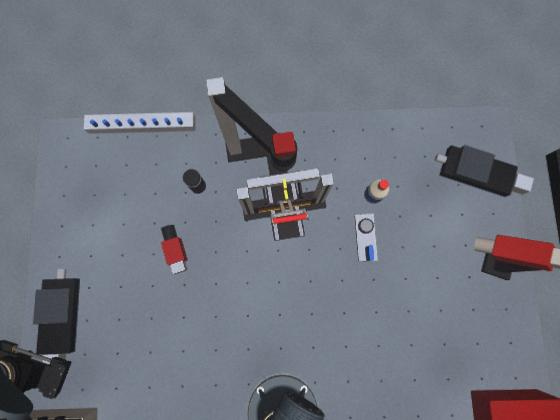

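```bash
cat >> h.py <<'E'
def cloud(cam,D):
    c=cams.calibration(cam);R=np.array(c["R"]);t=np.array(c["t"])
    v,u=np.nonzero(D>0)
    p=cv2.undistortPoints(np.stack([u,v],1).astype(float)[:,None],np.array(c["mtx"]),np.array(c["dist_coeffs"]))[:,0]
    z=D[v,u]; return (np.c_[p*z[:,None],z]-t)@R, u,v
def rect(P):
    (c,s,a)=cv2.minAreaRect(P.astype(np.float32)*1000); return np.round(c,1),np.round(s,1),round(a,2)
E
cat > m.py <<'E'
from h import *
np.set_printoptions(precision=4,suppress=True)
for cam in("top","scene"):
    im=cv2.imread(f"pics/{cam}0.png");D=np.load(f"{cam}0.npy")
    X,u,v=cloud(cam,D); b,g,r=im[v,u].astype(int).T
    near=(abs(X[:,0]-.62)<.2)&(abs(X[:,1]+.03)<.2)
    m=(abs(X[:,0]-.5)<.2)&(abs(X[:,1])<.2)&(X[:,2]<.003); print(cam,"table z",np.median(X[m,2]))
    for nm,lo,hi in(("beam",.222,.238),("posts",.247,.263)):
        Q=X[near&(X[:,2]>lo)&(X[:,2]<hi)&(r-b<40)&(X[:,0]>.58)]; print(nm,len(Q),rect(Q[:,:2]),np.median(Q[:,2]))
        if nm=="posts":
            for s in(Q[:,1]>-.03,Q[:,1]<-.03): print(' post',s.sum(),Q[s].mean(0),(Q[s].min(0)+Q[s].max(0))/2)
    Q=X[near&(r>120)&(g<80)&(b<80)&(X[:,2]>.15)&(X[:,2]<.27)]; print("grip",len(Q),Q.mean(0),rect(Q[:,:2]),np.percentile(Q[:,2],[5,50,95]))
    Q=X[near&(r>150)&(g>130)&(b<90)]; print("catch",len(Q),Q.mean(0),rect(Q[:,:2]))
    car=(abs(X[:,0]-.52)<.11)&(abs(X[:,1]+.285)<.06)
    Q=X[car&(X[:,2]>.006)&(X[:,2]<.08)]; print("plate",len(Q),Q.mean(0),rect(Q[:,:2]))
    Q=X[car&(b>r+60)&(X[:,2]>.05)&(X[:,2]<.075)]; print("fin",len(Q),Q.mean(0),rect(Q[:,:2]))
    Q=X[car&(X[:,2]>.023)&(X[:,2]<.035)&(b<150)&(abs(b-r)<40)]; print("lens",len(Q),Q.mean(0))
E
python3 m.py
```

```text
top table z -0.001628559247506053
beam 695 (array([714.8,   0.2]), array([211.6, 275.6]), 7.61) 0.22835583648311963
posts 285 (array([720.6,   0.2]), array([221.4, 278. ]), 7.89) 0.2534322564712051
 post 161 [0.652  0.0997 0.2536] [0.7065 0.1139 0.2547]
 post 124 [ 0.6427 -0.1355  0.2531] [ 0.6427 -0.1363  0.2528]
grip 176 [ 0.5471 -0.0335  0.2133] (array([548.6, -33.1]), array([19.1, 90.2]), 7.01) [0.2082 0.2139 0.2174]
catch 20 [ 0.6205 -0.0225  0.2441] (array([619.2, -23.6]), array([41.5,  7.9]), 8.07)
plate 927 [ 0.5194 -0.2817  0.0212] (array([ 524. , -281.3]), array([ 94.9, 212.2]), 88.4)
fin 61 [ 0.4586 -0.2827  0.0623] (array([ 459.5, -283.2]), array([13.5, 40.2]), 87.74)
lens 99 [ 0.5386 -0.2808  0.0278]
scene table z -8.491423504169305e-06
beam 809 (array([657.6,  26. ]), array([347.7, 169.2]), 64.56) 0.22995457914471856
posts 331 (array([655.2,  27.4]), array([346.1, 168.1]), 63.33) 0.2548920389077464
 post 161 [0.6342 0.0941 0.2544] [0.702  0.1099 0.2549]
 post 170 [ 0.6429 -0.1394  0.2546] [ 0.6439 -0.1389  0.2535]
grip 200 [ 0.5476 -0.0366  0.2154] (array([548.4, -34.7]), array([14.7, 93. ]), 6.66) [0.2114 0.2156 0.2184]
catch 39 [ 0.6255 -0.0243  0.2472] (array([624.9, -24.7]), array([48.7,  6.1]), 7.04)
plate 1432 [ 0.5222 -0.2879  0.0231] (array([ 535.7, -286.8]), array([ 77.6, 199. ]), 83.03)
fin 95 [ 0.4605 -0.2854  0.064 ] (array([ 461. , -285.2]), array([43.4, 12.1]), 2.85)
lens 276 [ 0.5514 -0.2854  0.0291]
```

```bash
cat > m2.py <<'E'
from h import *
from scipy.spatial.transform import Rotation as Ro
np.set_printoptions(precision=4,suppress=True)
yw=np.radians(7.1); S=np.array([[np.cos(yw),-np.sin(yw)],[np.sin(yw),np.cos(yw)]]); o=np.array([.617,-.025])
for cam in("top","scene"):
    im=cv2.imread(f"pics/{cam}0.png");D=np.load(f"{cam}0.npy")
    X,u,v=cloud(cam,D); b,g,r=im[v,u].astype(int).T
    if cam=="top": X[:,2]+=.0016
    L=(X[:,:2]-o)@S
    C=[]
    for s in(1,-1):
        m=(abs(L[:,0]-12)<1e9)&(abs(L[:,0]-.012)<.024)&(abs(L[:,1]-s*.115)<.024)&(abs(X[:,2]-.255)<.006)
        print(cam,"post",s,m.sum(),X[m].mean(0),rect(X[m,:2])); C.append(X[m].mean(0)[:2])
    d=C[0]-C[1]; a=np.arctan2(-d[0],d[1]); print(" len",np.hypot(*d),"yaw",np.degrees(a),"origin",(C[0]+C[1])/2-.012*np.array([np.cos(a),np.sin(a)]))
    m=(abs(L[:,0]-.042)<.02)&(abs(L[:,1])<.09)&(abs(X[:,2]-.23)<.006)&(r-b<30)
    print(" beam",m.sum(),L[m].mean(0),rect(X[m,:2]))
    car=(abs(X[:,0]-.51)<.1)&(abs(X[:,1]+.283)<.045)
    m=car&(X[:,2]>.008)&(X[:,2]<.016)&(r>130)&(b>130); print(" plate",m.sum(),rect(X[m,:2]))
    m=car&(b>r+50)&(X[:,2]>.055)&(X[:,2]<.073); print(" fin",rect(X[m,:2]))
    m=car&(X[:,2]>.024)&(X[:,2]<.035)&(r<130)&(b-r<50)&(X[:,0]>.5); print(" lens",m.sum(),X[m].mean(0),rect(X[m,:2]))
E
python3 m2.py
cat >> h.py <<'E'
from scipy.spatial.transform import Rotation as Ro
def go(p,R):
    s=bot.read_state(); w=Ro.from_matrix(R@np.array(s["tcp_rot"]).T).as_rotvec()
    return np.round(np.r_[np.array(p)-s["position"],w/2],4)
def tool(yaw,tilt):
    return (Ro.from_euler("z",yaw,degrees=True)*Ro.from_euler("y",-tilt,degrees=True)).as_matrix()@np.array([[0,1,0],[1,0,0],[0,0,-1.]])
E
python3 -c "
from h import *
R=tool(7.1,36);print(R)
g=np.array([.548,-.0335,.208])
print(go(g-R[:,2]*.076,R))"
```

```text
top post 1 127 [0.6116 0.0913 0.2549] (array([611.9,  91.3]), array([30.9, 30. ]), 5.94)
top post -1 124 [ 0.6427 -0.1355  0.2547] (array([ 643.1, -135.8]), array([30.3, 29.8]), 6.84)
 len 0.22897147198838527 yaw 7.798040943734587 origin [ 0.6153 -0.0237]
 beam 554 [0.0408 0.0005] (array([657.9, -19.8]), array([ 25.6, 179.3]), 7.54)
 plate 465 (array([ 513.1, -282.4]), array([149.2,  59.9]), 0.72)
 fin (array([ 459.5, -283.2]), array([13.5, 40.2]), 87.74)
 lens 70 [ 0.5456 -0.2788  0.0281] (array([ 547.7, -280.1]), array([44.2, 46.1]), 41.93)
scene post 1 132 [0.6135 0.0884 0.2547] (array([614. ,  89.4]), array([31.1, 30.9]), 7.2)
scene post -1 163 [ 0.6433 -0.1392  0.2549] (array([ 644.8, -138.8]), array([33.7, 29.1]), 8.62)
 len 0.2294835831833486 yaw 7.458073025169614 origin [ 0.6165 -0.027 ]
 beam 601 [ 0.0416 -0.003 ] (array([658.6, -19.5]), array([ 26.2, 179. ]), 7.96)
 plate 71 (array([ 513.9, -285.8]), array([144.4,  55.5]), 1.81)
 fin (array([ 461. , -285.2]), array([43.4, 12.2]), 2.62)
 lens 251 [ 0.5487 -0.2834  0.0292] (array([ 549.2, -283.3]), array([47.5, 42.8]), 43.49)
[[-1.23601477e-01  8.02813402e-01  5.83278078e-01]
 [ 9.92331938e-01  9.99956952e-02  7.26511252e-02]
 [-6.93889390e-18  5.87785252e-01 -8.09016994e-01]]
[ 0.3049 -0.6315  0.022   0.2094 -0.2561 -0.5421]
```

```bash
python3 -m handwheel '[[0.01,-0.04,0.03,0.02,-0.025,-0.05],[0.03,-0.08,0.05,0.04,-0.05,-0.1],[0.05,-0.12,0.06,0.06,-0.075,-0.15],[0.07,-0.16,0.06,0.08,-0.1,-0.2],[0.09,-0.2,0.06,0.1,-0.12,-0.26],[0.11,-0.235,0.06,0.12,-0.15,-0.31],[0.13,-0.27,0.06,0.14,-0.17,-0.36],[0.15,-0.3,0.06,0.15,-0.19,-0.4]]' 0.6
python3 -c "
from h import *
R=tool(7.6,36)
g=np.array([.5477,-.0343,.208])
print(go(g-R[:,2]*.076,R))"
```

```text
time_s: 2.17
position: [0.3387, 0.3049, 0.3076]
tcp_rot: [[-0.397, 0.805, 0.44], [0.915, 0.387, 0.117], [-0.077, 0.449, -0.89]]
force: [0.4, -0.8, -0.7]
opening: 0.799
grasp_force: 0.0
[ 0.1647 -0.3451 -0.0381  0.0587 -0.0675 -0.135 ]
```

```bash
python3 -m handwheel '[[0.017,-0.036,0,0.01,-0.01,-0.02],[0.034,-0.072,0,0.02,-0.02,-0.04],[0.051,-0.108,0,0.03,-0.03,-0.06],[0.068,-0.144,0,0.04,-0.04,-0.08],[0.085,-0.18,0,0.045,-0.05,-0.1],[0.102,-0.216,-0.01,0.05,-0.06,-0.12],[0.119,-0.252,-0.02,0.055,-0.065,-0.13],[0.135,-0.285,-0.03,0.059,-0.068,-0.135]]' 0.6
python3 -c "
from h import *
R=tool(7.6,36)
g=np.array([.5477,-.0343,.208])
print(go(g-R[:,2]*.076,R))"
```

```text
time_s: 2.83
position: [0.4573, 0.0598, 0.2882]
tcp_rot: [[-0.142, 0.804, 0.578], [0.99, 0.117, 0.081], [-0.003, 0.583, -0.812]]
force: [0.1, 1.3, -0.3]
opening: 0.799
grasp_force: 0.0
[ 0.0462 -0.1    -0.0187  0.0017 -0.0026 -0.0051]
```

```bash
python3 -m handwheel '[[0.01,-0.02,0,0,0,0],[0.02,-0.04,0,0,0,0],[0.02,-0.04,0,0,0,0],[0.02,-0.04,0,0,0,0],[0.02,-0.04,0,0,0,0],[0.02,-0.04,0,0,0,0],[0.02,-0.04,0,0,0,0],[0.02,-0.04,0,0,0,0]]' 0.6
python3 -c "
from h import *
R=tool(7.6,36)
g=np.array([.5477,-.0343,.208])
print(go(g-R[:,2]*.076,R))"
```

```text
time_s: 3.5
position: [0.4762, 0.0226, 0.2879]
tcp_rot: [[-0.146, 0.805, 0.575], [0.989, 0.12, 0.083], [-0.002, 0.581, -0.814]]
force: [0.3, -0.0, 0.1]
opening: 0.802
grasp_force: 0.0
[ 0.0272 -0.0628 -0.0184  0.0017 -0.0037 -0.0072]
```

```bash
python3 -m handwheel '[[0.014,-0.032,-0.009,0,-0.002,-0.003],[0.027,-0.063,-0.018,0.002,-0.004,-0.007],[0.027,-0.063,-0.018,0.002,-0.004,-0.007],[0.037,-0.062,-0.033,0.002,-0.004,-0.007],[0.047,-0.061,-0.047,0.002,-0.004,-0.007],[0.047,-0.061,-0.047,0.002,-0.004,-0.007],[0.047,-0.061,-0.047,0.002,-0.004,-0.007],[0.047,-0.061,-0.047,0.002,-0.004,-0.007]]' 0.6
python3 - <<'E'
from h import *
R=tool(7.6,36)
g=np.array([.5477,-.0343,.208])
print(go(g-R[:,2]*.006,R))
im,D=cams.capture("scene"); 
c=cv2.resize(im[130:290,200:400],None,fx=4,fy=4,interpolation=cv2.INTER_CUBIC)[:600,:800]
s=bot.read_state();p=s["position"];T=np.array(s["tcp_rot"])
for q,col in((g,(0,255,0)),(p+T[:,2]*.006,(255,0,255)),(p+T[:,2]*.025,(255,255,0))):
    a=(proj("scene",q)[0]-[200,130]+.5)*4; cv2.circle(c,tuple(int(k) for k in a),4,col,1)
cv2.imwrite("pics/a1.png",c)
E
```

```text
time_s: 4.17
position: [0.5233, -0.0387, 0.2411]
tcp_rot: [[-0.132, 0.802, 0.583], [0.991, 0.106, 0.078], [0.001, 0.588, -0.809]]
force: [0.8, -0.3, -0.7]
opening: 0.801
grasp_force: 0.0
[ 0.0209  0.0039 -0.0283 -0.0004  0.0002  0.0001]
```

View pics/a1.png

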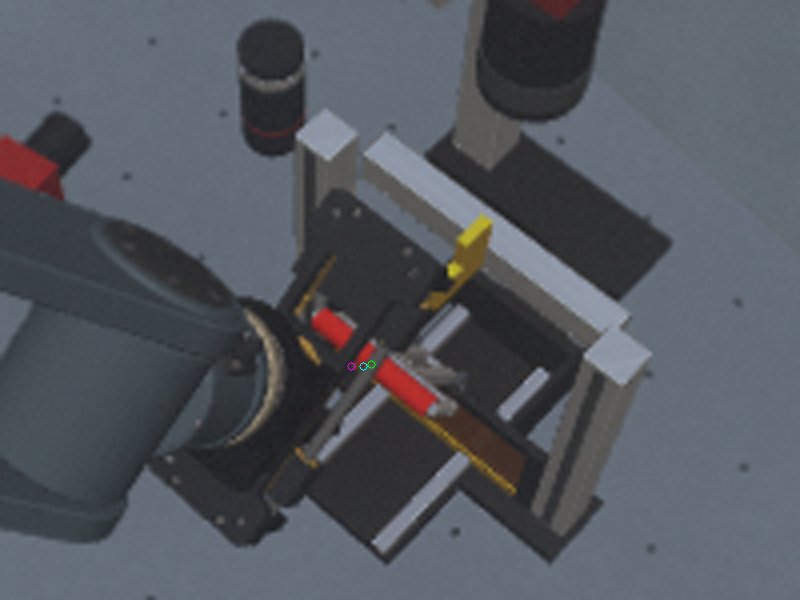

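```bash
python3 - <<'E'
from h import *
np.set_printoptions(precision=3,suppress=True,linewidth=200)
s=bot.read_state();p=s["position"]+np.array(s["tcp_rot"])[:,2]*.006;T=np.array(s["tcp_rot"])
for cam in("scene","top"):
    im,D=cams.capture(cam); X,u,v=cloud(cam,D); L=(X-p)@T
    m=(abs(L[:,1])<.16)&(abs(L[:,0])<.12)&(X[:,2]>.2)&(im[v,u].max(1)<110)
    for z0 in np.arange(-.2,.03,.02):
        k=m&(L[:,2]>z0)&(L[:,2]<=z0+.02); 
        if k.sum()>5: print(cam,"z %.2f"%z0,k.sum(),"x",np.percentile(L[k,0],[2,98]),"y",np.percentile(L[k,1],[2,98]))
E
```

```text
scene z -0.20 113 x [-0.036 -0.002] y [-0.023  0.035]
scene z -0.18 143 x [-0.036  0.014] y [-0.022  0.037]
scene z -0.16 305 x [-0.038  0.009] y [-0.049  0.037]
scene z -0.12 51 x [-0.026 -0.011] y [-0.042  0.018]
scene z -0.10 1199 x [-0.037  0.032] y [-0.093  0.095]
scene z -0.08 544 x [-0.038  0.035] y [-0.078  0.081]
scene z -0.06 31 x [-0.038 -0.02 ] y [-0.083  0.087]
scene z -0.04 12 x [-0.012 -0.008] y [-0.045 -0.034]
scene z -0.00 8 x [-0.012  0.002] y [-0.042 -0.034]
scene z 0.02 22 x [-0.117  0.116] y [-0.006  0.085]
top z -0.20 93 x [-0.023  0.036] y [0.006 0.034]
top z -0.18 102 x [-0.031  0.035] y [0.003 0.034]
top z -0.16 132 x [-0.035  0.038] y [-0.022  0.036]
top z -0.12 71 x [-0.023  0.027] y [0.005 0.017]
top z -0.10 605 x [-0.033  0.036] y [0.011 0.094]
top z -0.08 299 x [-0.035  0.038] y [-0.057  0.092]
top z -0.06 50 x [-0.035  0.037] y [0.079 0.087]
```

```bash
python3 -c "
from h import *
s=bot.read_state();print(s['time_s'],s['joint_positions'])
R=tool(7.6,54);print(R[:,2])
g=np.array([.5477,-.0343,.208])
print(go(g-R[:,2]*.066,R),go(g-R[:,2]*.016,R))"
```

```text
4.3167 [-27.30831521  16.99151907 121.26183959  62.24654569  22.3538334
 -89.73029728]
[ 0.80191022  0.10699767 -0.58778525]
[-0.0288 -0.0022  0.0051  0.0207 -0.1548  0.0005] [ 0.0113  0.0031 -0.0243  0.0207 -0.1548  0.0005]
```

```bash
python3 -m handwheel '[[-0.02,-0.002,0.028,0.035,0.005,-0.049],[-0.041,-0.005,0.057,0.071,0.0095,-0.099],[-0.05,-0.005,0.07,0.107,0.014,-0.148],[-0.05,-0.005,0.07,0.142,0.019,-0.197],[-0.05,-0.005,0.07,0.178,0.024,-0.247],[-0.05,-0.005,0.07,0.214,0.0285,-0.296],[-0.05,-0.005,0.07,0.249,0.033,-0.345],[-0.05,-0.005,0.07,0.285,0.038,-0.395]]' 0.6
python3 -m handwheel '[[0,0,0,0.035,0.005,-0.049],[0,0,0,0.071,0.0095,-0.099],[0,0,0,0.107,0.014,-0.148],[0,0,0,0.142,0.019,-0.197],[0,0,0,0.178,0.024,-0.247],[0,0,0,0.214,0.0285,-0.296],[0,0,0,0.249,0.033,-0.345],[0,0,0,0.285,0.038,-0.395]]' 0.6
python3 -m handwheel '[[0,0,0,0.035,0.005,-0.049],[0,0,0,0.071,0.0095,-0.099],[0,0,0,0.107,0.014,-0.148],[0,0,0,0.142,0.019,-0.197],[0,0,0,0.178,0.024,-0.247],[0,0,0,0.214,0.0285,-0.296],[0,0,0,0.249,0.033,-0.345],[0,0,0,0.285,0.038,-0.395]]' 0.6
cat >> h.py <<'E'
H=np.diag([-1.,-1,1])
E
python3 -c "
from h import *
s=bot.read_state();print(s['time_s'],s['joint_positions'])
R=tool(7.6,54)@H
g=np.array([.5477,-.0343,.208])
print(go(g-R[:,2]*.086,R))"
```

```text
time_s: 4.98
position: [0.4733, -0.0443, 0.3117]
tcp_rot: [[0.553, 0.594, 0.584], [0.691, -0.719, 0.077], [0.466, 0.361, -0.808]]
force: [-1.0, 0.3, -1.3]
opening: 0.798
grasp_force: 0.0
time_s: 5.65
position: [0.4733, -0.0442, 0.3114]
tcp_rot: [[0.802, -0.126, 0.584], [-0.21, -0.975, 0.077], [0.559, -0.185, -0.808]]
force: [-0.7, -1.0, 0.6]
opening: 0.797
grasp_force: 0.0
time_s: 6.32
position: [0.4733, -0.0442, 0.3114]
tcp_rot: [[0.344, -0.735, 0.584], [-0.925, -0.371, 0.078], [0.16, -0.567, -0.808]]
force: [0.3, 0.9, -0.3]
opening: 0.803
grasp_force: 0.0
6.3167 [-32.56701425   4.5118321  121.43705404  44.2521172   32.96290089
  90.73694573]
[ 0.0054  0.0007 -0.0529  0.1172 -0.141  -0.0971]
```

```bash
python3 -m handwheel '[[0,0,-0.005,0.025,-0.03,-0.02],[0,0,-0.01,0.05,-0.06,-0.04],[0,0,-0.018,0.075,-0.09,-0.06],[0,0,-0.026,0.1,-0.12,-0.08],[0,0,-0.035,0.117,-0.141,-0.097],[0.004,0.001,-0.044,0.117,-0.141,-0.097],[0.005,0.001,-0.053,0.117,-0.141,-0.097],[0.005,0.001,-0.053,0.117,-0.141,-0.097]]' 0.6
python3 -c "
from h import *
s=bot.read_state();print(s['time_s'],s['joint_positions'])
R=tool(7.6,54)@H
g=np.array([.5477,-.0343,.208])
print(go(g-R[:,2]*.056,R),go(g-R[:,2]*.016,R))"
```

```text
time_s: 6.98
position: [0.4778, -0.0435, 0.2557]
tcp_rot: [[0.134, -0.586, 0.799], [-0.991, -0.08, 0.108], [0.0, -0.806, -0.592]]
force: [0.4, 0.1, -0.6]
opening: 0.798
grasp_force: 0.0
6.9833 [-41.04485078  19.75520002 138.22763606 114.10551838  41.59300197
  25.08829424]
[ 0.025   0.0032 -0.0148  0.0005 -0.0024 -0.0009] [ 0.0571  0.0075 -0.0383  0.0005 -0.0024 -0.0009]
```

```bash
python3 -m handwheel '[[0.012,0.002,-0.008,0,0,0],[0.025,0.003,-0.016,0,-0.002,0],[0.035,0.005,-0.024,0,-0.002,0],[0.045,0.006,-0.031,0,-0.002,0],[0.051,0.007,-0.035,0,-0.002,0],[0.057,0.0075,-0.039,0,-0.002,0],[0.057,0.0075,-0.039,0,-0.002,0],[0.057,0.0075,-0.039,0,-0.002,0]]' 0.6
python3 -c "
from h import *
s=bot.read_state();print(s['time_s'],s['joint_positions'])
R=tool(7.6,54)@H
g=np.array([.5477,-.0343,.208])
print(go(g-R[:,2]*.016,R))"
```

```text
time_s: 7.65
position: [0.5358, -0.0357, 0.2194]
tcp_rot: [[0.137, -0.578, 0.804], [-0.991, -0.084, 0.108], [0.005, -0.811, -0.585]]
force: [0.4, -0.1, -0.2]
opening: 0.799
grasp_force: 0.0
7.65 [-32.49052549  28.49975906 132.92231214 127.51475738  41.26475626
  17.76599681]
[-0.001  -0.0003 -0.002   0.0024  0.0023 -0.0025]
```

```bash
python3 -m handwheel '[[-0.001,0,-0.002,0,0,0],[-0.001,0,-0.002,0,0,0],[-0.001,0,-0.002,0,0,0],[-0.001,0,-0.002,0,0,0],[-0.001,0,-0.002,0,0,0],[-0.001,0,-0.002,0,0,0],[-0.001,0,-0.002,0,0,0],[-0.001,0,-0.002,0,0,0]]' -1
python3 - <<'E'
from h import *
s=bot.read_state();print(s["opening"]*87,s["grasp_force"],s["position"],s["force"])
p=s["position"]
# plan: station frame
yw=np.radians(7.6);ex=np.array([np.cos(yw),np.sin(yw),0]);ez=np.array([0,0,1])
o=np.array([.616,-.0253,0]);g0=p+np.array(s["tcp_rot"])[:,2]*.016
L=g0-o;print("grip station",L@ex,L[:2]@[-np.sin(yw),np.cos(yw)],g0[2], "lean",np.arcsin(-L@ex/.125))
def G(lean,h): return o+ex*(-.125*np.sin(lean))+ez*(.105+h+.125*np.cos(lean))
l0=np.arcsin(-L@ex/.125)
for l,h in((l0,.082),(.3,.082),(.15,.082),(0.,.082),(0,.06),(0,.058)): print(l,h,np.round(G(l,h)-g0,4))
E
```

```text
time_s: 8.32
position: [0.5348, -0.036, 0.2169]
tcp_rot: [[0.136, -0.579, 0.804], [-0.991, -0.084, 0.108], [0.005, -0.811, -0.585]]
force: [0.2, 0.8, 1.5]
opening: 0.278
grasp_force: 0.0
24.181331280912932 0.0 [ 0.53475185 -0.03597524  0.21685508] [0.2474851  0.78405732 1.51001018]
grip station -0.06897047954816601 0.00016888789776358518 0.20749409178582565 lean 0.5844776726343138
0.5844776726343138 0.082 [ 0.     -0.0002  0.0838]
0.3 0.082 [0.0318 0.0041 0.0989]
0.15 0.082 [0.0499 0.0065 0.1031]
0.0 0.082 [0.0684 0.009  0.1045]
0 0.06 [0.0684 0.009  0.0825]
0 0.058 [0.0684 0.009  0.0805]
```

```bash
python3 -m handwheel '[[0,0,0,0,0,0],[0,0,0,0,0,0],[0,0,0,0,0,0],[0,0,0,0,0,0],[0,0,0,0,0,0],[0,0,0,0,0,0],[0,0,0.002,0,0,0],[0,0,0.004,0,0,0]]' -1
```

```text
time_s: 8.98
position: [0.5346, -0.036, 0.2201]
tcp_rot: [[0.137, -0.581, 0.802], [-0.991, -0.084, 0.108], [0.005, -0.809, -0.587]]
force: [4.4, 1.2, -6.2]
opening: 0.176
grasp_force: 30.0
```

```bash
python3 -m handwheel '[[0,0,0.006,0,0,0],[0,0,0.014,0,0,0],[0,0,0.024,0,0,0],[0,0,0.034,0,0,0],[0,0,0.044,0,0,0],[0,0,0.053,0,0,0],[0,0,0.058,0,0,0],[0,0,0.06,0,0,0]]'
python3 - <<'E'
from h import *
s=bot.read_state();print(s["joint_positions"])
im,D=cams.capture("scene"); cv2.imwrite("pics/a2.png",cv2.resize(im[130:280,200:400],None,fx=4,fy=4,interpolation=cv2.INTER_CUBIC))
E
```

```text
time_s: 9.65
position: [0.5346, -0.036, 0.2812]
tcp_rot: [[0.136, -0.579, 0.804], [-0.991, -0.085, 0.107], [0.006, -0.811, -0.585]]
force: [4.8, -0.2, -5.7]
opening: 0.175
grasp_force: 30.0
[-32.59812243  17.39990064 129.22871741 110.46953044  33.93757632
  39.02810969]
```

View pics/a2.png

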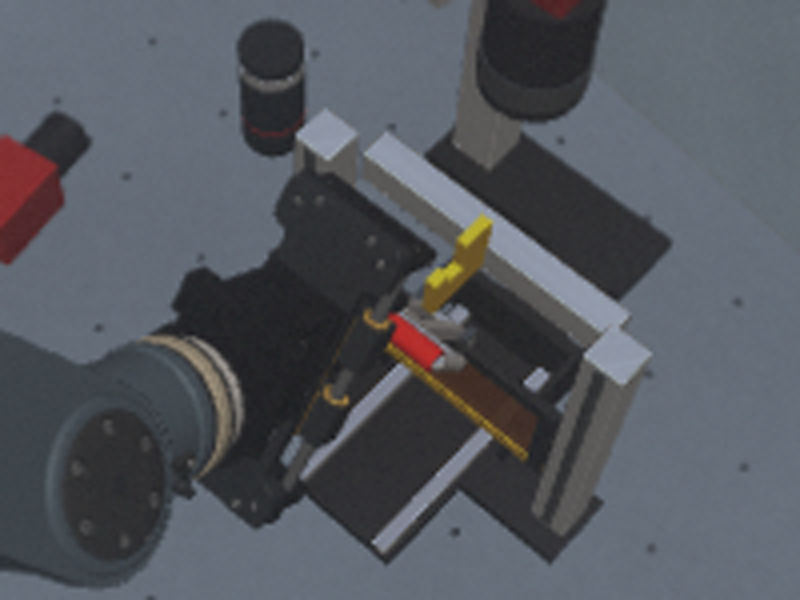

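```bash
python3 -m handwheel '[[0,0,0.008,0,0,0],[0,0,0.017,0,0,0],[0.006,0.001,0.023,0,0,0],[0.014,0.002,0.027,0,0,0],[0.022,0.003,0.031,0,0,0],[0.032,0.004,0.035,0,0,0],[0.032,0.004,0.035,0,0,0],[0.032,0.004,0.035,0,0,0]]'
python3 -m handwheel '[[0.006,0.001,0.002,0,0,0],[0.012,0.0015,0.003,0,0,0],[0.018,0.0024,0.004,0,0,0],[0.024,0.0032,0.005,0,0,0],[0.03,0.004,0.0055,0,0,0],[0.0365,0.0049,0.0055,0,0,0],[0.0365,0.0049,0.0055,0,0,0],[0.0365,0.0049,0.0055,0,0,0]]'
python3 - <<'E'
from h import *
s=bot.read_state();print(s["joint_positions"],s["moment"])
yw=np.radians(7.6);ex=np.array([np.cos(yw),np.sin(yw),0]);o=np.array([.616,-.0253,0])
g=s["position"]+np.array(s["tcp_rot"])[:,2]*.016;print("station x",(g-o)@ex,"y",(g-o)[:2]@[-np.sin(yw),np.cos(yw)],"z",g[2])
im,D=cams.capture("scene"); cv2.imwrite("pics/a3.png",cv2.resize(im[130:280,200:400],None,fx=4,fy=4,interpolation=cv2.INTER_CUBIC))
E
```

```text
time_s: 10.37
position: [0.5659, -0.0318, 0.3145]
tcp_rot: [[0.136, -0.581, 0.802], [-0.991, -0.084, 0.107], [0.005, -0.809, -0.587]]
force: [0.4, -0.4, -5.6]
opening: 0.174
grasp_force: 30.0
time_s: 11.03
position: [0.6038, -0.0268, 0.3214]
tcp_rot: [[0.137, -0.579, 0.804], [-0.991, -0.084, 0.108], [0.005, -0.811, -0.585]]
force: [-0.5, -0.6, -5.6]
opening: 0.169
grasp_force: 30.0
[-25.45775977  16.08555321 117.8038229   96.38781832  26.50170592
  61.63510848] [-0.20114635  1.7608653  -0.11076495]
station x 0.000664919603676683 y 0.00019466642478333478 z 0.3120725264174017
```

View pics/a3.png

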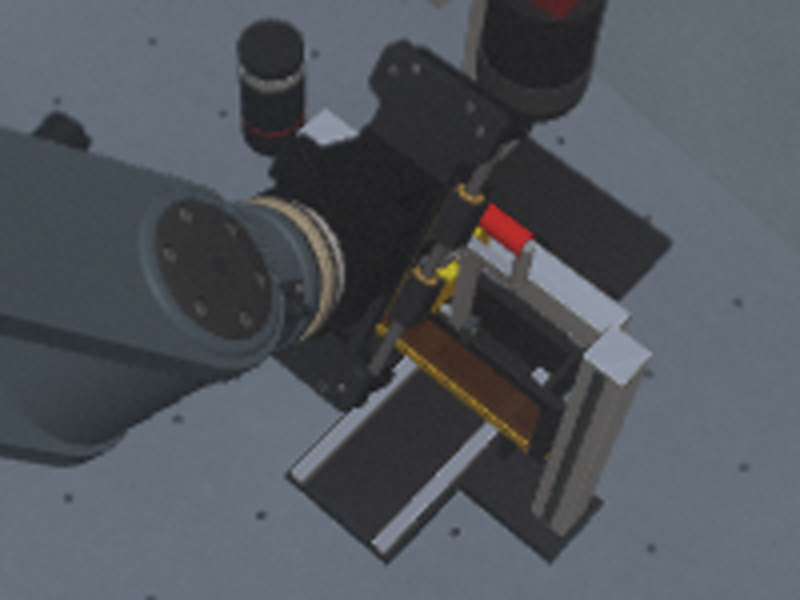

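```bash
python3 -m handwheel '[[0,0,-0.003,0,0,0],[0,0,-0.006,0,0,0],[0,0,-0.01,0,0,0],[0,0,-0.014,0,0,0],[0,0,-0.018,0,0,0],[0,0,-0.02,0,0,0],[0,0,-0.021,0,0,0],[0,0,-0.021,0,0,0]]'
python3 - <<'E'
from h import *
s=bot.read_state()
yw=np.radians(7.6);ex=np.array([np.cos(yw),np.sin(yw),0]);o=np.array([.616,-.0253,0])
g=s["position"]+np.array(s["tcp_rot"])[:,2]*.016;print("station x",(g-o)@ex,"z",g[2])
E
```

```text
time_s: 11.75
position: [0.6038, -0.0268, 0.3015]
tcp_rot: [[0.137, -0.577, 0.805], [-0.991, -0.084, 0.109], [0.005, -0.813, -0.583]]
force: [-3.3, 0.8, 0.3]
opening: 0.176
grasp_force: 30.0
station x 0.0007326256745245988 z 0.29220892254454006
```

```bash
python3 -m handwheel '[[0,0,-0.001,0,0,0],[0,0,-0.002,0,0,0],[0,0,-0.002,0,0,0],[0,0,-0.002,0,0,0],[0,0,-0.002,0,0,0],[0,0,-0.002,0,0,0],[0,0,-0.002,0,0,0],[0,0,-0.002,0,0,0]]'
python3 - <<'E'
from h import *
im,D=cams.capture("scene")
X,u,v=cloud("scene",D);b,g,r=im[v,u].astype(int).T
yw=np.radians(7.6);ex=np.array([np.cos(yw),np.sin(yw)]);ey=np.array([-ex[1],ex[0]]);o=np.array([.616,-.0253])
lx=(X[:,:2]-o)@ex;ly=(X[:,:2]-o)@ey
m=(r>90)&(g>.5*r)&(g<.85*r)&(b<60)&(abs(lx)<.02)&(ly<-.03)&(ly>-.1)&(X[:,2]<.14)
print(m.sum(),X[m,2].min(),lx[m].mean(), np.percentile(X[m,2],[1,5,10,50]))
E
```

```text
time_s: 12.42
position: [0.6047, -0.0268, 0.3012]
tcp_rot: [[0.138, -0.574, 0.808], [-0.99, -0.084, 0.109], [0.006, -0.815, -0.58]]
force: [-4.6, 0.9, 4.9]
opening: 0.173
grasp_force: 30.0
34 0.07401500628096813 -0.001375367481565974 [0.07470066 0.07648025 0.07744298 0.08440225]
```

```bash
python3 -m handwheel '[[0,0,0.001,0,0,0],[0,0,0.0015,0,0,0],[0,0,0.0015,0,0,0],[0,0,0.0015,0,0,0],[0,0,0.0015,0,0,0],[0,0,0.0015,0,0,0],[0,0,0.0015,0,0,0],[0,0,0.0015,0,0,0]]' -0.2
python3 -m handwheel '[[0,0,0,0,0,0],[-0.008,-0.001,0.006,0,0,0],[-0.02,-0.0025,0.014,0,0,0],[-0.035,-0.0045,0.025,0,0,0],[-0.05,-0.0065,0.036,0,0,0],[-0.07,-0.009,0.05,0,0,0],[-0.09,-0.012,0.065,0,0,0],[-0.1,-0.013,0.072,0,0,0]]' -0.2
python3 - <<'E'
from h import *
np.set_printoptions(precision=4,suppress=True)
print(bot.read_state()["joint_positions"])
im,D=cams.capture("top");cv2.imwrite("pics/top0.png",im);np.save("top0.npy",D)
im,D=cams.capture("scene");cv2.imwrite("pics/scene0.png",im);np.save("scene0.npy",D)
cv2.imwrite("pics/a4.png",cv2.resize(im[130:280,200:400],None,fx=4,fy=4,interpolation=cv2.INTER_CUBIC))
E
python3 m2.py
```

```text
time_s: 13.13
position: [0.6032, -0.0271, 0.2997]
tcp_rot: [[0.136, -0.579, 0.804], [-0.991, -0.084, 0.108], [0.005, -0.811, -0.585]]
force: [0.4, -0.4, -0.5]
opening: 0.399
grasp_force: 0.0
time_s: 13.8
position: [0.5017, -0.0397, 0.3728]
tcp_rot: [[0.136, -0.579, 0.804], [-0.991, -0.085, 0.107], [0.006, -0.811, -0.585]]
force: [1.1, 0.1, 0.1]
opening: 0.397
grasp_force: 0.0
[-37.1118   1.5568 125.0471  77.5814  35.753   74.7008]
top post 1 130 [0.6116 0.0912 0.2547] (array([612.4,  91.4]), array([31.7, 29.8]), 6.49)
top post -1 125 [ 0.6427 -0.1356  0.2548] (array([ 642.6, -135.7]), array([32. , 29.5]), 8.78)
 len 0.2288911136441495 yaw 7.801345686201642 origin [ 0.6152 -0.0238]
 beam 551 [ 0.0408 -0.0002] (array([658. , -20.1]), array([ 25.3, 179.5]), 7.51)
 plate 457 (array([ 513.1, -282.3]), array([148.9,  59.9]), 0.9)
 fin (array([ 459.5, -283.1]), array([12.8, 40.3]), 89.91)
 lens 67 [ 0.5454 -0.2797  0.0279] (array([ 547.7, -282.1]), array([45.3, 42.2]), 89.44)
scene post 1 56 [0.6225 0.0897 0.2551] (array([621.6,  90.7]), array([13.8, 30.3]), 10.02)
scene post -1 160 [ 0.6436 -0.1392  0.2548] (array([ 644.4, -139.1]), array([33.2, 29.8]), 7.93)
 len 0.22983686947758364 yaw 5.270368653904985 origin [ 0.6211 -0.0258]
 beam 367 [ 0.0443 -0.0182] (array([659.4, -19.5]), array([ 25.5, 179.5]), 7.27)
 plate 731 (array([ 514.2, -283.8]), array([148.8,  58.8]), 1.1)
 fin (array([ 461.4, -285.2]), array([43.6, 12.3]), 2.98)
 lens 252 [ 0.5488 -0.2835  0.029 ] (array([ 549.4, -283.5]), array([48.2, 43.2]), 45.82)
```

View pics/a4.png

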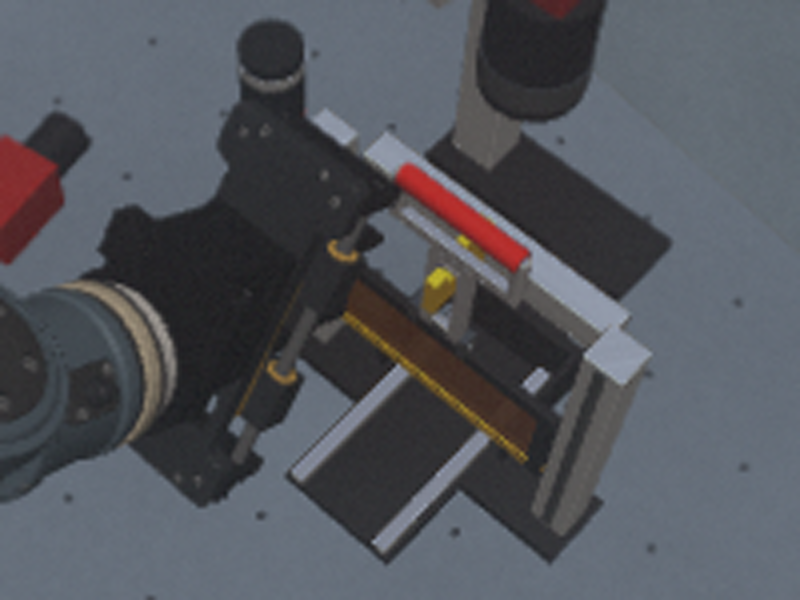

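```bash
cat >> h.py <<'E'
def ctool(yaw,tilt):
    return (Ro.from_euler("z",yaw,degrees=True)*Ro.from_euler("y",-tilt,degrees=True)).as_matrix()@np.diag([1.,-1,-1])
E
python3 -c "
from h import *
R=ctool(1,25);print(R)
g=np.array([.4686,-.2838,.039])
print(go(g-R[:,2]*.006+[0,0,.12],R))"
```

```text
[[ 0.90616975  0.01745241  0.42255389]
 [ 0.01581725 -0.9998477   0.00737571]
 [ 0.42261826  0.         -0.90630779]]
[-0.0363 -0.2436 -0.2087 -0.5104  0.1616  0.5559]
```

```bash
python3 -m handwheel '[[-0.01,-0.03,0,-0.03,0.01,0.03],[-0.03,-0.06,0,-0.06,0.02,0.065],[-0.04,-0.09,0,-0.1,0.03,0.11],[-0.04,-0.12,-0.01,-0.14,0.045,0.15],[-0.04,-0.15,-0.02,-0.18,0.057,0.195],[-0.04,-0.18,-0.03,-0.22,0.07,0.24],[-0.04,-0.21,-0.045,-0.26,0.082,0.28],[-0.04,-0.24,-0.06,-0.3,0.095,0.326]]' 0.2
python3 -c "
from h import *
R=ctool(1,25)
g=np.array([.4686,-.2838,.039])
print(bot.read_state()['joint_positions'],go(g-R[:,2]*.006+[0,0,.12],R))"
```

```text
time_s: 14.57
position: [0.4638, -0.282, 0.3106]
tcp_rot: [[0.723, -0.385, 0.573], [-0.55, -0.823, 0.142], [0.417, -0.418, -0.807]]
force: [-0.8, 0.4, -0.3]
opening: 0.6
grasp_force: 0.0
[-61.26587669  15.3902063  106.59104146  43.37620867  56.24133162
  35.52702525] [ 0.0022 -0.0018 -0.1461 -0.2085  0.0652  0.2282]
```

```bash
python3 -m handwheel '[[0,0,-0.02,-0.035,0.011,0.038],[0,0,-0.04,-0.07,0.022,0.076],[0,0,-0.06,-0.105,0.033,0.114],[0,0,-0.085,-0.14,0.043,0.152],[0,0,-0.11,-0.175,0.054,0.19],[0.002,-0.002,-0.13,-0.2085,0.065,0.228],[0.002,-0.002,-0.146,-0.2085,0.065,0.228],[0.002,-0.002,-0.146,-0.2085,0.065,0.228]]' 0.2
python3 -c "
from h import *
R=ctool(1,25)
g=np.array([.4686,-.2838,.039])
print(bot.read_state()['joint_positions'],go(g-R[:,2]*.006+[0,0,.05],R))"
```

```text
time_s: 15.23
position: [0.465, -0.28, 0.162]
tcp_rot: [[0.907, 0.014, 0.42], [0.009, -1.0, 0.014], [0.42, -0.009, -0.907]]
force: [0.6, 0.1, -0.7]
opening: 0.598
grasp_force: 0.0
[-53.61172663  28.11430119 112.94109252  41.96715962  31.22627891
   0.77038984] [ 0.0011 -0.0039 -0.0675 -0.0046 -0.0014  0.0016]
```

```bash
python3 -m handwheel '[[0.001,-0.004,-0.02,-0.004,-0.001,0.002],[0.001,-0.004,-0.04,-0.004,-0.001,0.002],[0.001,-0.004,-0.06,-0.004,-0.001,0.002],[0.001,-0.004,-0.08,-0.004,-0.001,0.002],[0.001,-0.004,-0.1,-0.004,-0.001,0.002],[0.001,-0.004,-0.11,-0.004,-0.001,0.002],[0.001,-0.004,-0.117,-0.004,-0.001,0.002],[0.001,-0.004,-0.117,-0.004,-0.001,0.002]]' 0.2
python3 -c "
from h import *
R=ctool(1,25)
g=np.array([.4686,-.2838,.039])
print(bot.read_state()['joint_positions'],go(g-R[:,2]*.006,R))"
```

```text
time_s: 15.9
position: [0.4665, -0.2862, 0.0474]
tcp_rot: [[0.905, 0.015, 0.425], [0.015, -1.0, 0.004], [0.425, 0.003, -0.905]]
force: [-0.6, -0.8, 1.0]
opening: 0.598
grasp_force: 0.0
[-53.85520724  42.55328041 115.69897113  73.04858945  21.17908293
 -33.93603693] [-0.0004  0.0023 -0.003   0.0015  0.0014  0.001 ]
```

```bash
python3 -m handwheel '[[0,0.002,-0.003,0.001,0.001,0.001],[0,0.002,-0.003,0.001,0.001,0.001],[0,0.002,-0.003,0.001,0.001,0.001],[0,0.002,-0.003,0.001,0.001,0.001],[0,0.002,-0.003,0.001,0.001,0.001],[0,0.002,-0.003,0.001,0.001,0.001],[0,0.002,-0.003,0.001,0.001,0.001],[0,0.002,-0.003,0.001,0.001,0.001]]' -1
python3 -m handwheel '[[0,0,0,0,0,0],[0,0,0,0,0,0],[0,0,0,0,0,0],[0,0,0.002,0,0,0],[0,0,0.005,0,0,0],[0,0,0.01,0,0,0],[0,0,0.02,0,0,0],[0,0,0.025,0,0,0]]' -1
python3 - <<'E'
from h import *
np.set_printoptions(precision=4,suppress=True)
s=bot.read_state();print(s["joint_positions"],s["moment"])
for cam in("top","scene"):
    im,D=cams.capture(cam)
    X,u,v=cloud(cam,D);b,g,r=im[v,u].astype(int).T
    if cam=="top": X[:,2]+=.0016
    car=(abs(X[:,0]-.53)<.075)&(abs(X[:,1]+.283)<.045)
    m=car&(X[:,2]>.008)&(X[:,2]<.06)&(r>130)&(b>130)&(X[:,0]>.515)
    A=np.c_[X[m,:2],np.ones(m.sum())];c,*_=np.linalg.lstsq(A,X[m,2],rcond=None);print(cam,m.sum(),"slope",c[:2],X[m,2].min(),X[m,2].max())
E
```

```text
time_s: 16.57
position: [0.4664, -0.2842, 0.0462]
tcp_rot: [[0.905, 0.018, 0.424], [0.017, -1.0, 0.005], [0.424, 0.003, -0.905]]
force: [-0.4, 0.7, 3.3]
opening: 0.156
grasp_force: 30.0
time_s: 17.23
position: [0.4658, -0.2836, 0.0707]
tcp_rot: [[0.906, 0.019, 0.422], [0.018, -1.0, 0.006], [0.422, 0.002, -0.906]]
force: [0.5, 1.2, -4.4]
opening: 0.162
grasp_force: 30.0
[-53.6996  39.4565 115.5851  65.0445  22.3001 -25.4279] [-0.0264  0.8387 -0.01  ]
top 327 slope [-0.0478 -0.0459] 0.02930251085520233 0.059241023744575926
scene 327 slope [-0.0045  0.0073] 0.02807221854193497 0.0578483170807515
```

```bash
cat > pl.py <<'E'
from h import *
import sys
np.set_printoptions(precision=4,suppress=True)
s=bot.read_state();T=np.array(s["tcp_rot"]);g=s["position"]+T[:,2]*.006
for cam in("top","scene"):
    im,D=cams.capture(cam); cv2.imwrite(f"pics/{cam}c.png",im)
    X,u,v=cloud(cam,D);b,gr,r=im[v,u].astype(int).T
    if cam=="top": X[:,2]+=.0016
    a=np.arctan2(T[1,0],T[0,0]);ex=np.array([np.cos(a),np.sin(a)]);ey=np.array([-ex[1],ex[0]])
    lx=(X[:,:2]-g[:2])@ex;ly=(X[:,:2]-g[:2])@ey;lz=X[:,2]-g[2]
    m=(lx>.03)&(lx<.14)&(abs(ly)<.045)&(lz<.0)&(lz>-.05)&(r>120)&(b>120)&(np.hypot(lx-.08,ly)>.027)
    A=np.c_[lx[m],ly[m],np.ones(m.sum())];c=np.zeros(3);k=np.ones(m.sum(),bool)
    for _ in range(4):
        c,*_=np.linalg.lstsq(A[k],lz[m][k],rcond=None);k=abs(A@c-lz[m])<.004
    P=np.c_[lx[m],ly[m]][k];print(cam,k.sum(),"slope x,y",c[:2],"z at 0 / nose",c[2]+g[2],c[2]+.12*c[0]+g[2],"rect",rect(P),"ymid",np.percentile(P[:,1],[1,99]).mean(),"xmax",P[:,0].max())
E
python3 pl.py
```

```text
top 219 slope x,y [0.0052 0.0051] z at 0 / nose 0.03609814341006051 0.03671684752102111 rect (array([74.2,  1.4]), array([59.3, 88.6]), 89.46) ymid 0.0014431829390324034 xmax 0.11867005549044729
scene 387 slope x,y [0.0029 0.0039] z at 0 / nose 0.03653764551066971 0.03688224070796339 rect (array([75.9, -0.3]), array([59.4, 90.8]), 89.29) ymid -0.00031564183488226594 xmax 0.12146122982231783
```

```bash
cat >> h.py <<'E'
yw=np.radians(7.6);EX=np.array([np.cos(yw),np.sin(yw),0]);EY=np.array([-EX[1],EX[0],0]);O=np.array([.616,-.0253,0])
def st(x,y,z): return O+EX*x+EY*y+np.array([0,0,z])
def gs():
    s=bot.read_state();T=np.array(s["tcp_rot"]);g=s["position"]+T[:,2]*.006-O
    print("grasp in station",np.round([g@EX,g@EY,g[2]],4),"yaw",np.degrees(np.arctan2(T[1,0],T[0,0])),"tilt",np.degrees(np.arctan2(T[2,0],np.hypot(T[0,0],T[1,0]))),"F",np.round(s["force"],1))
E
python3 -c "
from h import *
R=ctool(7.6,25);gs()
print(go(st(-.14,0,.085)-R[:,2]*.006,R))"
```

```text
grasp in station [-0.1804 -0.2367  0.065 ] yaw 1.1540509710983062 tilt 25.028970077151 F [ 0.   0.9 -4.5]
[0.0088 0.2396 0.02   0.0013 0.0004 0.0569]
```

```bash
python3 -m handwheel '[[0,0.01,0.01,0,0,0],[0,0.035,0.02,0,0,0],[0,0.065,0.02,0,0,0.01],[0.002,0.1,0.02,0,0,0.02],[0.004,0.135,0.02,0,0,0.03],[0.006,0.17,0.02,0,0,0.04],[0.008,0.205,0.02,0.001,0,0.05],[0.009,0.225,0.02,0.001,0,0.057]]'
python3 -c "
from h import *
R=ctool(7.6,25);gs();print(bot.read_state()['joint_positions'])
print(go(st(-.14,0,.085)-R[:,2]*.006,R))"
```

```text
time_s: 18.1
position: [0.4735, -0.0553, 0.0901]
tcp_rot: [[0.899, 0.136, 0.417], [0.122, -0.991, 0.059], [0.421, -0.002, -0.907]]
force: [-0.6, 0.7, -4.4]
opening: 0.157
grasp_force: 30.0
grasp in station [-0.1427 -0.0109  0.0847] yaw 7.751967581769801 tilt 24.92480755953307 F [-0.6  0.7 -4.4]
[-29.16236114  35.57670959 127.59757401 103.03023776  15.15110987
 -47.76318625]
[ 0.0012  0.0112  0.0003 -0.0008 -0.0008 -0.0017]
```

```bash
python3 -m handwheel '[[0.001,0.005,0,0,0,0],[0.001,0.011,-0.002,-0.001,-0.001,-0.002],[0.001,0.011,-0.006,-0.001,-0.001,-0.002],[0.001,0.011,-0.01,-0.001,-0.001,-0.002],[0.001,0.011,-0.014,-0.001,-0.001,-0.002],[0.001,0.011,-0.016,-0.001,-0.001,-0.002],[0.001,0.011,-0.016,-0.001,-0.001,-0.002],[0.001,0.011,-0.016,-0.001,-0.001,-0.002]]'
python3 -c "
from h import *
gs()"
python3 pl.py
python3 - <<'E'
from h import *
im=cv2.imread("pics/topc.png");print(im.shape)
a=cv2.resize(im[185:260,240:340],None,fx=6,fy=6,interpolation=cv2.INTER_CUBIC)
for x in(-.1,-.05,0):
  for y in(-.0335,.0335):
    q=(proj("top",st(x,y,.02))[0]-[240,185]+.5)*6;cv2.circle(a,tuple(int(k) for k in q),3,(0,255,0),1)
im=cv2.imread("pics/scenec.png")
b=cv2.resize(im[190:290,230:330],None,fx=4.5,fy=4.5,interpolation=cv2.INTER_CUBIC)
cv2.imwrite("pics/a5.png",np.hstack([cv2.resize(a,(400,300)),cv2.resize(b,(400,400))[:300]]))
E
```

```text
time_s: 18.77
position: [0.4762, -0.0486, 0.0745]
tcp_rot: [[0.898, 0.127, 0.422], [0.116, -0.992, 0.051], [0.425, 0.003, -0.905]]
force: [0.7, -0.4, -4.1]
opening: 0.157
grasp_force: 30.0
grasp in station [-0.1391 -0.0047  0.0691] yaw 7.389827229966856 tilt 25.142679290399045 F [ 0.7 -0.4 -4.1]
top 54 slope x,y [-0.3903  0.1839] z at 0 / nose 0.08157632935128978 0.034741805280979685 rect (array([104.3, -15.1]), array([52.7, 64.1]), 19.26) ymid -0.007626310818306841 xmax 0.13934248044771227
scene 232 slope x,y [-0.0486  0.0153] z at 0 / nose 0.043213398400310576 0.037376002386979565 rect (array([77.7, -1.1]), array([59.1, 85.5]), 89.17) ymid -0.001217688536842003 xmax 0.12052184772658181
(420, 560, 3)
```

View pics/a5.png

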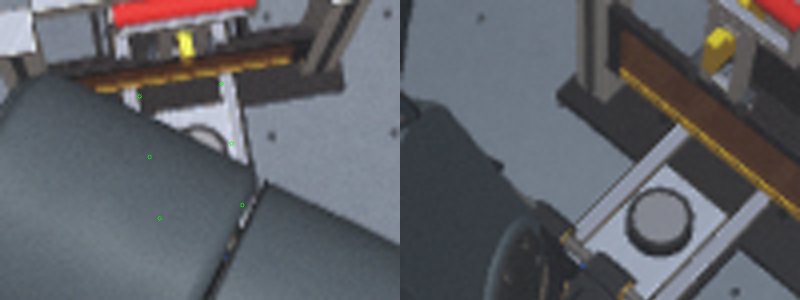

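```bash
python3 - <<'E'
from h import *
np.set_printoptions(precision=4,suppress=True)
gs()
for cam in("scene","top"):
    im=cv2.imread(f"pics/{cam}0.png");D=np.load(f"{cam}0.npy")
    X,u,v=cloud(cam,D);b,g,r=im[v,u].astype(int).T
    if cam=="top":X[:,2]+=.0016
    L=X-O;lx=L@EX;ly=L@EY
    for s in(1,-1):
        m=(lx>-.097)&(lx<-.02)&(abs(ly-s*.0395)<.015)&(abs(X[:,2]-.02)<.005)&(r>110)&(b>110)
        if m.sum()<8: print(cam,s,m.sum());continue
        c=np.polyfit(lx[m],ly[m],1);print(cam,s,m.sum(),"slope deg",np.degrees(c[0]),"y at -.05",np.polyval(c,-.05),"z",np.median(X[m,2]),lx[m].min())
E
```

```text
grasp in station [-0.139  -0.0045  0.0694] yaw 7.422588920969455 tilt 25.181424448240737 F [ 0.2 -1.1 -4.9]
scene 1 86 slope deg 0.28670423471579354 y at -.05 0.03939786207069686 z 0.020057140511296517 -0.09598526051784805
scene -1 88 slope deg -0.37222568097107417 y at -.05 -0.040453447358460265 z 0.02020228447221347 -0.09544153154566873
top 1 80 slope deg -0.14644513688146804 y at -.05 0.040897293211923404 z 0.02019850003025676 -0.09512588938809344
top -1 6
```

```bash
python3 -m handwheel '[[0,0.002,0,0,0,0.001],[-0.0005,0.0045,0,0,0,0.002],[-0.0005,0.0045,-0.002,0,0,0.002],[-0.0005,0.0045,-0.004,0,0,0.002],[-0.0005,0.0045,-0.005,0,0,0.002],[-0.0005,0.0045,-0.005,0,0,0.002],[-0.0005,0.0045,-0.005,0,0,0.002],[-0.0005,0.0045,-0.005,0,0,0.002]]'
python3 -c "
from h import *
gs()"
python3 pl.py
```

```text
time_s: 19.53
position: [0.4758, -0.0436, 0.0698]
tcp_rot: [[0.897, 0.132, 0.422], [0.121, -0.991, 0.053], [0.426, 0.003, -0.905]]
force: [-0.1, -0.2, -4.1]
opening: 0.159
grasp_force: 30.0
grasp in station [-0.1389  0.0004  0.0644] yaw 7.673939614024192 tilt 25.184455335962387 F [-0.1 -0.2 -4.1]
top 72 slope x,y [-0.019  0.484] z at 0 / nose 0.04211972367433085 0.03983733442557261 rect (array([106., -37.]), array([77.6, 52.3]), 42.53) ymid -0.018972975991762644 xmax 0.13964788522276603
scene 194 slope x,y [-0.1686 -0.0183] z at 0 / nose 0.04387851326964541 0.023650094021415297 rect (array([86.4, -1.2]), array([105.,  88.]), 0.81) ymid -0.0006963100842724661 xmax 0.1394619808851657
```

```bash
python3 -m handwheel '[[0,0,-0.003,0,0,0],[0,0,-0.006,0,0,0],[0,0,-0.009,0,0,0],[0,0,-0.011,0,0,0],[0,0,-0.0125,0,0,0],[0,0,-0.013,0,0,0],[0,0,-0.013,0,0,0],[0,0,-0.013,0,0,0]]'
python3 -c "
from h import *
gs()"
```

```text
time_s: 20.3
position: [0.4758, -0.0436, 0.0569]
tcp_rot: [[0.897, 0.132, 0.422], [0.121, -0.991, 0.053], [0.426, 0.003, -0.905]]
force: [1.1, -0.5, -4.9]
opening: 0.156
grasp_force: 30.0
grasp in station [-0.1388  0.0004  0.0515] yaw 7.67867380913353 tilt 25.194569231047343 F [ 1.1 -0.5 -4.9]
```

```bash
python3 -m handwheel '[[0.004,0.0005,0,0,0,0],[0.011,0.0015,0,0,0,0],[0.019,0.0025,0,0,0,0],[0.027,0.0036,0,0,0,0],[0.035,0.0047,0,0,0,0],[0.043,0.0057,0,0,0,0],[0.049,0.0065,0,0,0,0],[0.05,0.0067,0,0,0,0]]'
python3 -c "
from h import *
gs()"
python3 -m handwheel '[[0.004,0.0005,0,0,0,0],[0.01,0.0013,0,0,0,0],[0.017,0.0023,0,0,0,0],[0.024,0.0032,0,0,0,0],[0.031,0.0041,0,0,0,0],[0.037,0.0049,0,0,0,0],[0.042,0.0056,0,0,0,0],[0.043,0.0057,0,0,0,0]]'
python3 -c "
from h import *
gs()"
```

```text
time_s: 20.97
position: [0.5271, -0.0367, 0.0573]
tcp_rot: [[0.896, 0.133, 0.424], [0.122, -0.991, 0.054], [0.428, 0.004, -0.904]]
force: [0.3, -0.0, -4.0]
opening: 0.163
grasp_force: 30.0
grasp in station [-0.087   0.0004  0.0519] yaw 7.757549806814982 tilt 25.323209461349833 F [ 0.3 -0.  -4. ]
time_s: 21.63
position: [0.569, -0.0307, 0.0569]
tcp_rot: [[0.896, 0.133, 0.423], [0.122, -0.991, 0.055], [0.426, 0.003, -0.905]]
force: [0.4, -0.2, -4.6]
opening: 0.158
grasp_force: 30.0
grasp in station [-0.0447  0.0008  0.0515] yaw 7.724047385025482 tilt 25.219537854141375 F [ 0.4 -0.2 -4.6]
```

```bash
python3 -m handwheel '[[0.002,0.0002,0,0,0,0],[0.004,0.0005,-0.0005,0,0,0],[0.006,0.0008,-0.0005,0,0,0],[0.008,0.001,-0.001,0,0,0],[0.01,0.0013,-0.001,0,0,0],[0.011,0.0014,-0.001,0,0,0],[0.011,0.0014,-0.001,0,0,0],[0.011,0.0014,-0.001,0,0,0]]'
python3 -c "
from h import *
gs()"
python3 -m handwheel '[[0.001,0,0,0,0,0],[0.002,0.0002,0,0,0,0],[0.003,0.0004,0,0,0,0],[0.003,0.0004,0,0,0,0],[0.004,0.0005,0,0,0,0],[0.004,0.0005,0,0,0,0],[0.005,0.0006,0,0,0,0],[0.005,0.0006,0,0,0,0]]'
python3 -c "
from h import *
gs()"
```

```text
time_s: 22.3
position: [0.5796, -0.0294, 0.0562]
tcp_rot: [[0.897, 0.133, 0.423], [0.121, -0.991, 0.054], [0.426, 0.003, -0.905]]
force: [-4.0, 0.0, 4.7]
opening: 0.158
grasp_force: 30.0
grasp in station [-0.0341  0.0008  0.0508] yaw 7.688919172581841 tilt 25.215366043531702 F [-4.   0.   4.7]
time_s: 22.97
position: [0.5843, -0.0289, 0.0562]
tcp_rot: [[0.897, 0.132, 0.422], [0.121, -0.991, 0.054], [0.426, 0.003, -0.905]]
force: [-6.1, -0.5, 7.0]
opening: 0.157
grasp_force: 30.0
grasp in station [-0.0293  0.0006  0.0508] yaw 7.671065058494389 tilt 25.190147478062404 F [-6.1 -0.5  7. ]
```

```bash
python3 -m handwheel '[[0.001,0,0,0,0,0],[0.001,0,0,0,0,0],[0.002,0.0002,0,0,0,0],[0.002,0.0002,0,0,0,0],[0.003,0.0004,0,0,0,0],[0.003,0.0004,0,0,0,0],[0.003,0.0004,0,0,0,0],[0.003,0.0004,0,0,0,0]]'
python3 -c "
from h import *
gs()"
```

```text
time_s: 23.63
position: [0.5853, -0.0288, 0.0562]
tcp_rot: [[0.898, 0.131, 0.42], [0.12, -0.991, 0.053], [0.423, 0.003, -0.906]]
force: [-13.6, -2.9, 11.8]
opening: 0.16
grasp_force: 30.0
grasp in station [-0.0283  0.0006  0.0508] yaw 7.628790824809194 tilt 25.04837775246787 F [-13.6  -2.9  11.8]
```

```bash
python3 -m handwheel '[[0,0,0,0,0,0],[0,0,0,0,0,0],[0,0,0,0,0,0],[0,0,0,0,0,0],[0,0,0,0,0,0],[0,0,0,0,0,0],[0,0,0,0,0,0],[0,0,0,0,0,0]]' -0.2
python3 -m handwheel '[[-0.001,0,0.003,0,0,0],[-0.005,-0.0005,0.012,0,0,0],[-0.012,-0.0015,0.026,0,0,0],[-0.02,-0.0025,0.043,0,0,0],[-0.03,-0.004,0.064,0,0,0],[-0.042,-0.0055,0.09,0,0,0],[-0.055,-0.007,0.118,0,0,0],[-0.07,-0.009,0.15,0,0,0]]' -0.2
python3 -m handwheel '[[-0.01,-0.03,0.01,0,0,0],[-0.03,-0.06,0.02,0,0,0],[-0.05,-0.09,0.03,0,0,0],[-0.06,-0.12,0.03,0,0,0],[-0.07,-0.15,0.03,0,0,0],[-0.08,-0.18,0.03,0,0,0],[-0.08,-0.2,0.03,0,0,0],[-0.08,-0.2,0.03,0,0,0]]' -0.2
python3 - <<'E'
from h import *
np.set_printoptions(precision=4,suppress=True)
im,D=cams.capture("scene");X,u,v=cloud("scene",D);b,g,r=im[v,u].astype(int).T
L=X-O;lx=L@EX;ly=L@EY
m=(b>r+50)&(lx<-.01)&(lx>-.09)&(abs(ly)<.03)&(X[:,2]>.065)&(X[:,2]<.082);print("fin top",m.sum(),np.percentile(lx[m],[1,99]),ly[m].mean(),np.percentile(X[m,2],[5,50,95]))
m=(abs(ly)<.028)&(abs(ly)>.012)&(lx<-.02)&(lx>-.07)&(r>120)&(b>120)&(X[:,2]>.01)&(X[:,2]<.035);print("plate",m.sum(),lx[m].min(),np.median(X[m,2]))
c1=cv2.resize(im[140:290,210:410],None,fx=3,fy=3,interpolation=cv2.INTER_CUBIC)
im,D=cams.capture("top");X,u,v=cloud("top",D);b,g,r=im[v,u].astype(int).T;L=X-O;lx=L@EX;ly=L@EY
m=(b>r+50)&(lx<-.01)&(lx>-.09)&(abs(ly)<.03)&(X[:,2]>.06)&(X[:,2]<.082);print("fin top T",m.sum(),np.percentile(lx[m],[1,99]),ly[m].mean())
cv2.imwrite("pics/a6.png",c1)
print(cams.calibration("top")["t"].shape if hasattr(cams.calibration("top")["t"],"shape") else "")
E
```

```text
time_s: 24.3
position: [0.5878, -0.0287, 0.0558]
tcp_rot: [[0.897, 0.132, 0.422], [0.121, -0.991, 0.053], [0.426, 0.003, -0.905]]
force: [-0.2, 0.7, 0.8]
opening: 0.401
grasp_force: 0.0
time_s: 24.97
position: [0.5164, -0.0377, 0.2062]
tcp_rot: [[0.898, 0.132, 0.42], [0.121, -0.991, 0.053], [0.423, 0.003, -0.906]]
force: [0.7, -0.2, 1.5]
opening: 0.401
grasp_force: 0.0
time_s: 25.63
position: [0.438, -0.2432, 0.2367]
tcp_rot: [[0.897, 0.126, 0.424], [0.117, -0.992, 0.046], [0.427, 0.008, -0.904]]
force: [-0.1, -0.2, -0.2]
opening: 0.402
grasp_force: 0.0
fin top 76 [-0.0583 -0.0152] -0.0012163023179511641 [0.0707 0.0742 0.0775]
plate 106 -0.05855142602263227 0.022596219027037137
fin top T 63 [-0.06   -0.0167] 0.0017868610571906657
(3,)
```

View pics/a6.png

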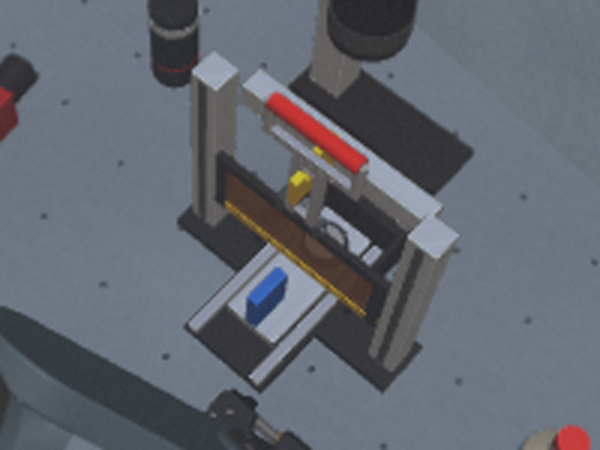

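```bash
python3 -c "
from rig import bot
print(bot.hand_in())"
```

```text
the job is handed in; nothing more can be done
None
```

The guard is hooked in the catch notch and hanging by itself. The lens carrier is home against the stop and flat on the bed to within about 2 mm by both cameras. The gripper is clear, the camera, lens tube and bottle were not touched, and I handed the job in at about 26 s.

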